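# Fit the drive gear into the mixer gear case and hold it home

## Robot

A 6-joint arm with a two-finger parallel gripper is mounted at the origin on a cart in front of the work surface, level with it; the furniture and walls round the work are solid. World frame = base frame: x ahead of the robot, y to its left, z up, the work surface at z = 0. Lengths are in mm, angles in rad, forces in N, time in s.
With the tool pointing down it reaches from about 275 to 750 mm from the base axis. Payload 10.2 kg.
Tool frame: the origin (TCP) lies where the fingers leave the gripper's body, on its centre line; the fingertips stand 73 mm ahead of it and the grasp point (between the pads) lies 54 mm ahead of it (ctrl.tip_extent is the z of the fingertips in the tool frame, in mm); z points along the fingers, y is the line along which they close (so a half turn about z gives the same grasp; the last joint's range is limited). The gripper opens to 85 mm and grips with 20 to 120 N. Pads are 22 mm wide; open, the fingers measure 114 mm over their backs; the gripper's body (76 mm by 85 mm) begins 54 mm behind the grasp point. The pads swing forward as they close: fully open they stand 13 mm farther back than shut.
Start: joints at [0.888, 0.313, 1.498, -0, 1.331, -0.223], TCP at [232.992, 470.475, 303.894] pointing down, gripper open.
Joint ranges: [-2.94, 2.94], [-0.97, 2.17], [0.19, 2.56], [-1.23, 4.37], [0.02, 3.11], [-2.88, 2.88]. Speed limits (rad/s): [2.39, 2.39, 3.01, 3.14, 3.14, 3.14].

## Interface

Orientations are given as a unit quaternion [w, x, y, z].
In Python, from rig import readout, cams, order, ctrl gives the robot as it stands.
- The arm moves only by the tool inch_along, called after ">>>" as a command line: name --pt "numbers of a row" for each row, then --argument value for the rest. Schema: {"type":"object","properties":{"offsets":{"type":"object","properties":{"moves":{"type":"array","items":{"type":"array","items":{"type":"number"},"minItems":6,"maxItems":6},"minItems":1,"maxItems":8}},"additionalProperties":false,"required":["moves"]},"aperture":{"type":"number"},"grip_n":{"type":"number"},"only":{"type":"string"},"quiet":{"type":"boolean"},"lines":{"type":"string"}},"required":["offsets"],"additionalProperties":false}. offsets is an object whose key "moves" holds a list of rows, 1 to 8 of them, each of 6 numbers: dx, dy, dz in mm, then a rotation vector rx, ry, rz in rad; each row is the pose to reach, as a shift and turn from the pose commanded when the call began, along the tool's axes at that moment; what a row does not reach only later rows make up. A row lasts 1/10 s, in which the tool goes at most 50 mm and 0.15 rad, less where a joint would pass 70% of its speed; a pose out of reach is approached as far as the arm can. aperture is the opening from 0.0 (shut) to 1.0 (fully open), set as the call begins (left out keeps the last). The fingers move at their own pace and stop on an object; grip_n is the grip in N (left out, the last holds). Time passes only in rows, so rows that do not move let the fingers close. The tool returns the time, the measured TCP pose, the force, the opening and the grip force at its end. only (a regular expression) keeps the lines of the reply that match it, lines (a string "A,B") keeps lines A to B, and quiet returns only ok. Input that does not fit is refused with a message, and nothing moves.
- readout.sense(): the state, without advancing time (a new reading comes with each control period).
- cams.capture(name): name is "scene" or "top"; returns (picture, depth): 400x640x3 uint8, red, green, blue; 400x640 float32, mm along the optical axis (not along the pixel's ray), 0 where there is no reading.
- cams.calibration(name): a dict with "fx", "fy", "cx", "cy" (pixels), "position" and "attitude" of the camera in the world. Camera axes: x right, y down, z forward; pixel columns grow to the right and rows downward; lengths in mm; the calibration is good to about 2 mm. A picture is of the moment at which its call begins. calibration takes no time and is no camera call.
- order.finish_job(): hands the job in; it is judged then, once.
Trained networks look in the newest picture that a camera, given by its name, has taken for a name from the list of things; names that differ only in an ending like _2 or _b are one class to them, and where a whole thing is asked for, a point or a joint stands for the part that bears it (a point fixed in the world has none). Each returns a list of dicts, best first, with "p" (0 to 1); they miss things now and then, are a little off and sometimes report something else, mostly with a low value. They report only what shows in the picture. A call takes as long as a camera call.
- cams.trace(target, camera): "pixels" (400x640 bool, what is visible of it) and "bbox" ([left, top, right, bottom] in pixels, round what is visible of it).
- cams.spot_point(target, camera): "uv" ([column, row] in pixels: a listed point, or the origin of a listed thing).
The state is a dict: "time_s": time; "joints": joint angles; "dq": joint speeds; "tau": joint torques, N m; "eef_pos": TCP position; "ee_rot": TCP orientation; "force": force on the tool from outside, world axes, zero at the start; "wrist_torque": the same for the moment, N m; "grip_width": opening from 0.0 (shut) to 1.0 (fully open); "grip_force": force on a finger pad.
Only numpy, scipy, OpenCV 4.12 (cv2) and the standard library are available. Lean on these libraries where they do the work, as an engineer would, in place of code of your own. Each camera call takes 0.05 s, during which the arm holds its last target. There are 200 camera calls.

## Task

Slide the round mixer gear case across its board, without lifting it, from the grey ring into the middle of the orange ring. Then take the white gear out of its wooden stand, set its four-winged stem in the socket on the case, turn it until the wings mesh, push it down fully home against the ejector spring until its flange lies on the collar, and finish while still gripping it and pressing it home. Leave the case standing inside the orange ring and do not disturb the other things on the table.

Things in the scene. Friction and masses are not known exactly. Their poses are not given: they have to be found in the camera images.
- gear_case: mixer gear case, loose, 0.5 to 1 kg: round aluminium body 110 mm across, 30 high, and on its flat deck a round grey collar, 46 across, rising 28 more (top 58 above the underside), to be gripped across from above. Origin: centre of the underside, which stands on the board; z up. A brass ring with a cross socket sits in the collar, 1 below its rim (see socket)
- socket (a point): centre of the collar's rim; z up. Brass ring here: 4 slots at 90 deg, each 8.5 mm wide, 24 end to end. The ring turns stiffly (0.12 N m) in the case; its angle is NOT the case's yaw and is not reported: see or feel it. Not lined up, the stem rests on it, flange 21 above the rim; press lightly (3 N), ease off, turn, retry: a quarter turn covers all. Hard pressing drags the ring round
- drive_gear: white nylon gear, 60 g, loose, stem down in the wooden stand: toothed flange 54 mm across, 8 thick; square hub 16x16 rising 30 above it, to grip; four-winged stem 22 below it (wings 22 tip to tip, 5 thick; last 4 mm slimmer: 19 by 3.5). Wings and hub sides run along its x and y. Origin: centre of the flange's underside; z up. Home: the flange lies on the collar's rim, origin at point socket
- gear_stand: fixed wooden block 70x70 mm, 45 high, with a 30 mm hole from above, 35 deep, in which the gear's stem hangs while the flange rests on top; origin: centre of its underside
- slide_board: fixed grey board 160 (x) by 340 (y) mm, 6 thick, on the mat; origin: centre of its underside. It carries both ring marks, 170 apart along y
- grey_mark: printed dark grey ring on the board, 130 mm inside, 140 outside, flat; the case stands here at first. Origin: its centre, on the board's top
- orange_mark: printed orange ring on the board, same size: the fitting place. Origin: its centre, on the board's top
- plunger (a joint): spring ejector in the socket, in m: 0 raised, 0.011 when the gear is home, 0.013 at its stop. The stem meets it 11 mm before home; its spring pushes up with 2 N at first and 7.5 N at home, so the gear comes back up if it is let go
- screw_dish: bystander, loose (sizes in mm): flat round steel dish with tiny screws, 91 mm across, 13 high; origin: centre of its underside
- film_cartridge: bystander, loose (sizes in mm): small yellow and green film cartridge standing on end, 26 across, 50 high; origin: centre of its underside
- loupe: bystander, loose (sizes in mm): black watchmaker loupe, 36 across, 38 high; origin: centre of its underside
- lens_cap: bystander, loose (sizes in mm): black round lens cap lying flat, 59 across, 10 high; origin: centre of its underside
- tweezers_steel: bystander, loose (sizes in mm): steel tweezers, 15x128x9, lying along y of their frame; origin: centre of its underside
- driver_red: bystander, loose (sizes in mm): red screwdriver, 18x135x16, lying along y of its frame; origin: centre of its underside

How it is judged:
By the outcome, as a careful person would: the job done as asked, in the order asked, and still so for the second after the job is handed in, while the arm keeps its last pose, push and grip.
It also fails if it takes over 72 s, if anything falls off the work surface, if the arm or the gripper's body presses on something with over 40 N, if the wrist force passes 120 N, or if a joint passes its speed limit or range.

## Working session

There is one attempt and no reset: what is moved stays moved. The work goes in short steps, Python scripts to look and compute and a tool call to move; the robot and the scene stay as the last step left them, time stands still between calls to the robot, and variables do not carry over. Pictures are saved under pics/ and viewed, at most 10 in all, crops included, and the job is handed in when it is done.

```bash
mkdir -p pics; ls
```

Create h.py:
```python
import numpy as np, cv2
from scipy.spatial.transform import Rotation as R
from rig import readout, cams, order, ctrl
def rot(q): return R.from_quat([q[1],q[2],q[3],q[0]])
def ray(cam,u,v):
    c=cams.calibration(cam); d=np.array([(u-c['cx'])/c['fx'],(v-c['cy'])/c['fy'],1.0])
    return np.array(c['position'],float),rot(c['attitude']).apply(d)
def at_z(cam,uv,z):
    p,d=ray(cam,*uv); return p+d*(z-p[2])/d[2]
def cloud(cam,depth):
    v,u=np.mgrid[0:400,0:640]; c=cams.calibration(cam)
    d=np.stack([(u-c['cx'])/c['fx'],(v-c['cy'])/c['fy'],np.ones(u.shape)],-1)*depth[...,None]
    return rot(c['attitude']).apply(d.reshape(-1,3)).reshape(400,640,3)+np.array(c['position'])
def proj(cam,P):
    c=cams.calibration(cam); q=rot(c['attitude']).inv().apply(np.array(P)-np.array(c['position']))
    return np.array([c['fx']*q[0]/q[2]+c['cx'],c['fy']*q[1]/q[2]+c['cy']])
def goto(P,yaw_y=None):
    """tool-axis shift to world TCP P"""
    s=readout.sense(); r=rot(s['ee_rot'])
    return r.inv().apply(np.array(P)-np.array(s['eef_pos']))
```

Run:
```python
from h import *
for n in ("top","scene"):
    im,d=cams.capture(n); cv2.imwrite(f"pics/{n}0.png",im[...,::-1]); np.save(f"pics/{n}0.npy",d)
    print(n,cams.calibration(n))
    for t in ("gear_case","drive_gear","gear_stand","slide_board","orange_mark","grey_mark","socket"):
        r=cams.spot_point(t,n)
        print(t,[(np.round(x['uv'],1).tolist(),round(x['p'],2)) for x in r[:2]])
s=readout.sense(); print(s); print(rot(s['ee_rot']).as_matrix().round(3), ctrl.tip_extent)
```

```text
pics
top {'fx': 451.1158477921891, 'fy': 451.1158477921891, 'cx': 318.82317345984916, 'cy': 192.57760314329988, 'position': array([ 450.98507664,  -73.22649375, 1608.36153871]), 'attitude': array([ 0.018479  , -0.70372404,  0.70988137, -0.02234823])}
gear_case [([296.0, 179.4], 0.65)]
drive_gear [([227.2, 193.9], 0.45)]
gear_stand [([231.9, 199.3], 0.64)]
slide_board [([314.8, 183.0], 0.66)]
orange_mark [([337.2, 185.7], 0.97), ([412.6, 177.8], 0.65)]
grey_mark [([293.5, 179.3], 0.72)]
socket [([290.7, 177.9], 0.96), ([232.1, 198.4], 0.4)]
scene {'fx': 403.34606014346525, 'fy': 403.34606014346525, 'cx': 322.084748837306, 'cy': 209.82922268675082, 'position': array([ -65.57963914, -587.25331639,  792.81793376]), 'attitude': array([-0.35962199,  0.83274514, -0.38888152,  0.16117914])}
gear_case [([313.8, 194.5], 0.88)]
drive_gear [([247.5, 166.1], 0.65), ([316.2, 195.2], 0.61)]
gear_stand [([247.5, 176.6], 0.91)]
slide_board [([331.5, 216.0], 0.64)]
orange_mark [([273.1, 147.6], 0.67), ([349.0, 231.0], 0.6)]
grey_mark [([315.1, 194.5], 0.94)]
socket [([312.2, 178.4], 0.8), ([331.5, 214.1], 0.53)]
{'time_s': 0.8, 'joints': array([ 8.87601471e-01,  3.12896587e-01,  1.49769046e+00,  2.87475646e-06,
        1.33099657e+00, -2.23400953e-01]), 'dq': array([-0.00120067,  0.00170138,  0.00159106,  0.00011787, -0.00064913,
        0.00046899]), 'tau': array([-1.27541298e-03, -4.12156355e+01, -2.59884346e+01, -2.03653876e-04,
        6.11626165e-04,  2.84841786e-05]), 'eef_pos': array([232.99295077, 470.47790302, 303.8995196 ]), 'ee_rot': array([7.25045035e-07, 2.27877520e-01, 9.73689805e-01, 4.67667941e-06]), 'force': array([0.17251442, 0.34839248, 0.26519096]), 'wrist_torque': array([ 0.0090194 ,  0.03881281, -0.01556121]), 'grip_force': 0.0, 'grip_width': 0.998681766880137}
[[-0.896  0.444  0.   ]
 [ 0.444  0.896  0.   ]
 [ 0.     0.    -1.   ]] 72.6
```

Run:
```python
from h import *
a=cv2.imread("pics/top0.png")[110:270,180:420]; cv2.imwrite("pics/topc.png",cv2.resize(a,(780,520),interpolation=cv2.INTER_CUBIC))
a=cv2.imread("pics/scene0.png")[90:310,170:470]; cv2.imwrite("pics/scenec.png",cv2.resize(a,(780,572),interpolation=cv2.INTER_CUBIC))
for n in ("top","scene"):
    d=np.load(f"pics/{n}0.npy"); C=cloud(n,d)
    print(n, np.count_nonzero(d))
    H=C[...,2]
    def fit(lo,hi,c,rad):
        m=(d>0)&(H>lo)&(H<hi)&(np.hypot(C[...,0]-c[0],C[...,1]-c[1])<rad)
        P=C[m]; return len(P),P.mean(0).round(1) if len(P) else None, P.min(0).round(1),P.max(0).round(1)
    U={'top':((290.7,177.9),(229,196),(337,185.7)),'scene':((312.2,178.4),(247.5,166),(349,231))}[n]
    print('collar',at_z(n,U[0],64).round(1),'gear',at_z(n,U[1],45).round(1),'orange',at_z(n,U[2],6).round(1))
    c=at_z(n,U[0],64); print(fit(55,75,c,50),fit(25,45,c,80))
    c=at_z(n,U[1],45); print(fit(60,95,c,60),fit(48,58,c,60),fit(35,90,c,70))
```

```text
top 255021
collar [591.5  14.1  64. ] gear [532.1 229.3  45. ] orange [ 567.6 -147.4    6. ]
(121, array([591.9,  14.9,  62.9]), array([570.5,  -7.7,  55.3]), array([612.3,  37.5,  72.1])) (489, array([591.3,  14. ,  35.6]), array([541.2, -34.4,  25. ]), array([643.5,  64.3,  44.9]))
(36, array([536.3, 233.2,  76.9]), array([524.4, 212.1,  60. ]), array([555.2, 260.4,  88.3])) (161, array([534.7, 232.8,  52.3]), array([490.4, 193.6,  48. ]), array([580.7, 279.9,  57.9])) (417, array([534.9, 233.9,  50.3]), array([490.4, 188.2,  35.6]), array([581. , 283. ,  88.3]))
scene 255000
collar [595.4  19.3  64. ] gear [532.3 226.8  45. ] orange [ 543.1 -155.5    6. ]
(155, array([589.3,  12.5,  62.1]), array([565.6,  -9.8,  55.4]), array([612.5,  35.6,  66.9])) (490, array([578.3,   2.8,  34.9]), array([538.5, -36.9,  25.2]), array([643.2,  63.1,  44.9]))
(63, array([531.4, 231.9,  75.1]), array([523. , 224.7,  60.1]), array([544.1, 244.8,  86. ])) (136, array([529.2, 229.6,  53.1]), array([487.8, 206. ,  48.1]), array([561.1, 278.5,  57.9])) (417, array([527.3, 226.1,  51.8]), array([485.6, 186.3,  35.2]), array([581.3, 285.9,  86. ]))
```

View pics/topc.png

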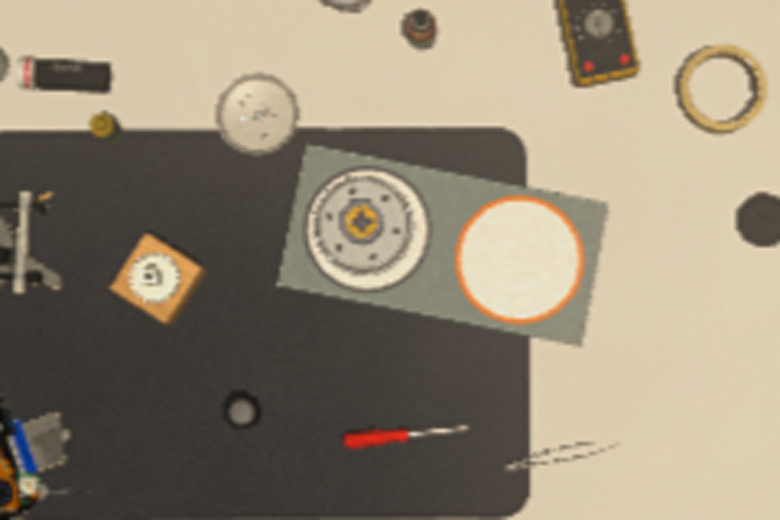

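View pics/scenec.png

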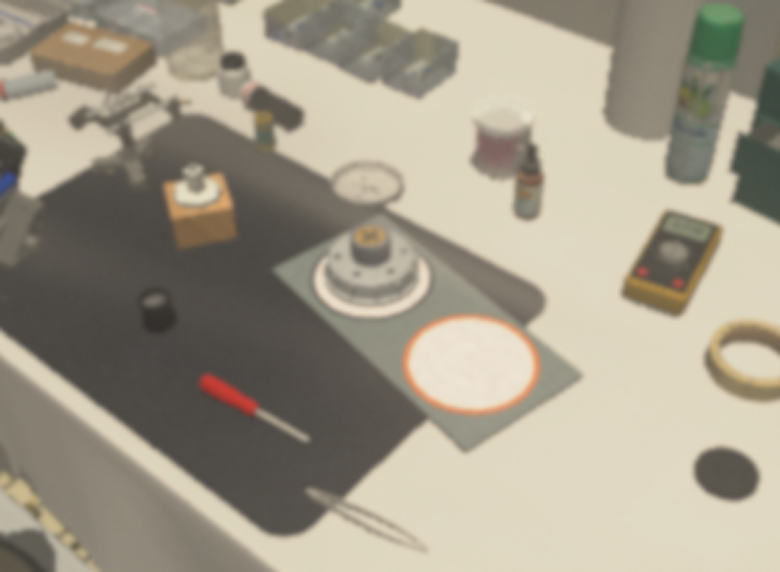

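Run:
```python
from h import *
for n in ("top","scene"):
    im=cv2.imread(f"pics/{n}0.png"); hsv=cv2.cvtColor(im,cv2.COLOR_BGR2HSV); d=np.load(f"pics/{n}0.npy"); C=cloud(n,d)
    # white disc inside orange ring + ring
    m=cv2.inRange(hsv,(5,110,150),(18,255,255))
    N,l,st,ce=cv2.connectedComponentsWithStats(m)
    uv0=proj(n,[560,-150,6])
    best=[i for i in range(1,N) if st[i,4]>20]
    pts=np.array([[x,y] for i in best for y,x in zip(*np.where(l==i)) if np.hypot(*(np.array([x,y])-uv0))<40],float)
    W=np.array([at_z(n,p,6)[:2] for p in pts])
    A=np.c_[2*W,np.ones(len(W))]; s=np.linalg.lstsq(A,(W**2).sum(1),rcond=None)[0]
    print(n,'orange',s[:2].round(1),'r',np.sqrt(s[2]+s[:2]@s[:2]).round(1),len(W))
    for t in ("gear_case","slide_board","drive_gear","gear_stand"):
        r=cams.trace(t,n) if cams.capture(n) else 0
        if not r: print(t,'none');continue
        M=r[0]['pixels'].astype(np.uint8)
        if t=="slide_board":
            full=M.copy()
            cn=max(cv2.findContours(M,cv2.RETR_EXTERNAL,2)[0],key=cv2.contourArea)[:,0]
            Q=np.array([at_z(n,p,6)[:2] for p in cn],np.float32); q=cv2.minAreaRect(Q); print(t,q)
        elif t=="gear_stand":
            cn=np.vstack(cv2.findContours(M,cv2.RETR_EXTERNAL,2)[0])[:,0]
            Q=np.array([at_z(n,p,45)[:2] for p in cn],np.float32); print(t,cv2.minAreaRect(Q))
        elif t=="drive_gear":
            P=C[(M>0)&(d>0)]; print(t,len(P),P[(P[:,2]<62)].mean(0).round(1),P[P[:,2]>72].mean(0).round(1))
            cn=np.vstack(cv2.findContours(M,cv2.RETR_EXTERNAL,2)[0])[:,0]
            Q=np.array([at_z(n,p,53)[:2] for p in cn],np.float32);print(cv2.minEnclosingCircle(Q))
        else:
            cn=np.vstack(cv2.findContours(M,cv2.RETR_EXTERNAL,2)[0])[:,0]
            for z in (6,36):
              Q=np.array([at_z(n,p,z)[:2] for p in cn],np.float32);print(t,z,cv2.minEnclosingCircle(Q))
    # brass
    b=cv2.inRange(hsv,(12,110,90),(30,255,255)); v,u=np.where(b)
    uv=proj(n,[591,14,63]); k=np.hypot(u-uv[0],v-uv[1])<10
    W=np.array([at_z(n,(x,y),63)[:2] for x,y in zip(u[k],v[k])]); print('brass',k.sum(),W.mean(0).round(1) if k.sum() else '')
# zoom on the brass ring, gear
a=cv2.imread("pics/top0.png"); a1=cv2.resize(a[165:191,278:304],(390,390),interpolation=cv2.INTER_LANCZOS4); a2=cv2.resize(a[183:209,214:240],(390,390),interpolation=cv2.INTER_LANCZOS4)
cv2.imwrite("pics/zoom.png",np.hstack([a1,a2]))
```

```text
top orange [ 554.3 -155.6] r 68.0 217
gear_case 6 ((593.1484985351562, 15.193291664123535), 58.51451110839844)
gear_case 36 ((590.4867553710938, 13.537755966186523), 57.41904067993164)
slide_board ((573.0498657226562, -70.75437927246094), (342.77166748046875, 163.87179565429688), 78.0442123413086)
drive_gear none
gear_stand ((534.530517578125, 231.27468872070312), (74.19214630126953, 73.53083038330078), 57.63121032714844)
brass 61 [592.4  14.2]
scene orange [ 552.5 -154.1] r 68.4 105
gear_case 6 ((608.0225830078125, 30.34032440185547), 76.31558990478516)
gear_case 36 ((582.33935546875, 6.792549133300781), 73.40585327148438)
slide_board ((568.8840942382812, -72.06494140625), (343.1785583496094, 164.6424102783203), 78.14431762695312)
drive_gear 218 [531.1 230.8  51.9] [531.6 232.8  80.3]
((540.4632568359375, 241.30642700195312), 43.511199951171875)
gear_stand ((518.3738403320312, 212.09942626953125), (123.66514587402344, 69.9912109375), 56.483489990234375)
brass 4 [582.5  22. ]
```

View pics/zoom.png

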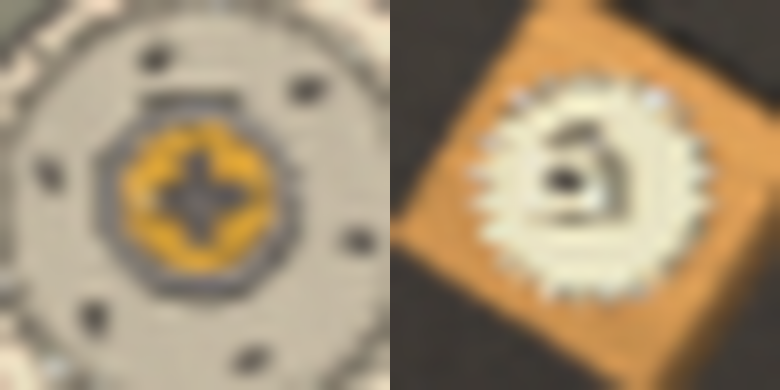

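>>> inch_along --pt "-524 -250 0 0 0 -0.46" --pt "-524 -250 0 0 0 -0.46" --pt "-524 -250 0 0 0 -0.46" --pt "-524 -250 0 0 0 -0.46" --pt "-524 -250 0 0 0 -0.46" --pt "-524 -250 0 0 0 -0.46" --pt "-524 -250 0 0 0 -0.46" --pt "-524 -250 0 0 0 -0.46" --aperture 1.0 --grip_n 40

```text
refused: offsets: the value is not of type 'object' (schema: type "object"). Nothing was moved.
```

I used the wrong layout. The manual says an object with the rows under "moves"; once more.

>>> inch_along --offsets '{"moves": [[-524, -250, 0, 0, 0, -0.46], [-524, -250, 0, 0, 0, -0.46], [-524, -250, 0, 0, 0, -0.46], [-524, -250, 0, 0, 0, -0.46], [-524, -250, 0, 0, 0, -0.46], [-524, -250, 0, 0, 0, -0.46], [-524, -250, 0, 0, 0, -0.46], [-524, -250, 0, 0, 0, -0.46]]}' --aperture 1.0 --grip_n 40

```text
time_s: 2.4
eef_pos: [469.7, 169.1, 304.2]
ee_rot: [0.0, -0.0, 1.0, 0.0]
force: [0.0, 0.5, -0.3]
grip_width: 0.998
grip_force: 0.0
```

Run:
```python
from h import *
s=readout.sense();print(rot(s['ee_rot']).as_matrix().round(3),goto([591.5,14,200]).round(1))
```

```text
[[-1.    -0.     0.001]
 [-0.     1.     0.   ]
 [-0.001  0.    -1.   ]] [-121.8 -155.1  104.2]
```

>>> inch_along --offsets '{"moves": [[-122, -155, 104, 0, 0, 0], [-122, -155, 104, 0, 0, 0], [-122, -155, 104, 0, 0, 0], [-122, -155, 104, 0, 0, 0], [-122, -155, 104, 0, 0, 0], [-122, -155, 104, 0, 0, 0], [-122, -155, 104, 0, 0, 0]]}'

```text
time_s: 3.1
eef_pos: [590.6, 16.2, 200.0]
ee_rot: [-0.0, 0.0, 1.0, 0.0]
force: [-0.7, -0.3, 0.2]
grip_width: 1.005
grip_force: 0.0
```

Run:
```python
from h import *
print(goto([591.5,14,112]).round(1), readout.sense()['joints'].round(2))
```

```text
[-0.9 -2.2 88. ] [-0.17  0.55  1.43  0.    1.17 -1.74]
```

>>> inch_along --offsets '{"moves": [[0, 0, 40, 0, 0, 0], [-0.5, -1, 75, 0, 0, 0], [-0.5, -1, 87, 0, 0, 0], [-0.5, -1, 87, 0, 0, 0], [-0.5, -1, 87, 0, 0, 0]]}'

```text
time_s: 3.6
eef_pos: [591.9, 15.4, 114.9]
ee_rot: [0.001, -0.0, 1.0, -0.0]
force: [-0.0, 0.1, -0.3]
grip_width: 1.001
grip_force: 0.0
```

>>> inch_along --offsets '{"moves": [[0, 0, 0, 0, 0, 0], [0, 0, 0, 0, 0, 0], [0, 0, 0, 0, 0, 0], [0, 0, 0, 0, 0, 0], [0, 0, 0, 0, 0, 0], [0, 0, 0, 0, 0, 0]]}' --aperture 0.3 --grip_n 30

```text
time_s: 4.2
eef_pos: [591.6, 14.7, 114.2]
ee_rot: [0.001, -0.0, 1.0, -0.001]
force: [-2.2, -1.7, 6.3]
grip_width: 0.527
grip_force: 30.2
```

Run:
```python
from h import *
print(ctrl.tip_extent,readout.sense()['eef_pos'].round(1))
```

```text
72.6 [591.6  14.7 114.2]
```

>>> inch_along --offsets '{"moves": [[1, -5, 0, 0, 0, 0], [4, -17, 0, 0, 0, 0], [7.5, -34, 0, 0, 0, 0], [11, -51, 0, 0, 0, 0], [15, -68, 0, 0, 0, 0], [18.5, -85, 0, 0, 0, 0], [22, -102, 0, 0, 0, 0], [26, -119, 0, 0, 0, 0]]}'

```text
time_s: 5.0
eef_pos: [566.0, -103.6, 114.3]
ee_rot: [0.002, -0.0, 1.0, 0.001]
force: [2.6, 8.7, 7.1]
grip_width: 0.529
grip_force: 30.4
```

>>> inch_along --offsets '{"moves": [[3.5, -17, 0, 0, 0, 0], [7, -34, 0, 0, 0, 0], [10, -45, 0, 0, 0, 0], [11, -50, 0, 0, 0, 0], [11, -50, 0, 0, 0, 0], [11, -50, 0, 0, 0, 0], [11, -50, 0, 0, 0, 0]]}'

```text
time_s: 5.7
eef_pos: [554.9, -154.1, 114.2]
ee_rot: [0.001, -0.0, 1.0, -0.0]
force: [0.0, 1.8, 6.0]
grip_width: 0.532
grip_force: 30.3
```

Run:
```python
from h import *
s=readout.sense();print(s['eef_pos'].round(1),s['force'],goto([554.5,-154.5,114.2]).round(1))
im,d=cams.capture("top"); 
cv2.imwrite("pics/slid.png",cv2.resize(im[150:230,290:390,::-1],(750,600),interpolation=cv2.INTER_CUBIC))
```

```text
[ 554.9 -154.1  114.2] [0.03819085 1.77622894 5.97645092] [ 0.4 -0.4  0. ]
```

View pics/slid.png

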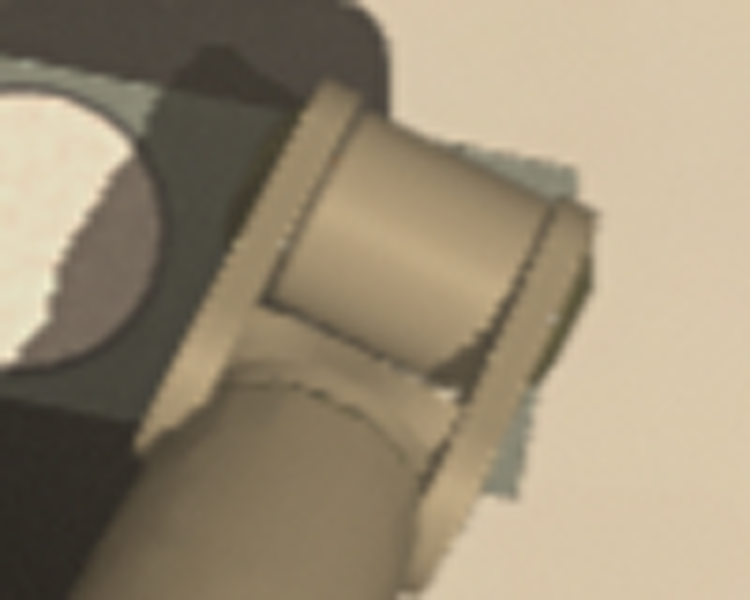

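>>> inch_along --offsets '{"moves": [[0, 0, 0, 0, 0, 0], [0, 0, 0, 0, 0, 0], [0, 0, 0, 0, 0, 0], [0, 0, 0, 0, 0, 0], [0, 0, -30, 0, 0, 0], [0, 0, -75, 0, 0, 0], [0, 10, -110, 0, 0, 0], [0, 10, -110, 0, 0, 0]]}' --aperture 1.0

```text
time_s: 6.55
eef_pos: [555.6, -143.9, 227.8]
ee_rot: [0.004, -0.0, 1.0, -0.002]
force: [-0.2, 0.5, -0.7]
grip_width: 1.005
grip_force: 0.0
```

>>> inch_along --offsets '{"moves": [[22, 376, 0, 0, 0, 0], [22, 376, 0, 0, 0, 0], [22, 376, 0, 0, 0, 0], [22, 376, 0, 0, 0, 0], [22, 376, 0, 0, 0, 0], [22, 376, 0, 0, 0, 0], [22, 376, 0, 0, 0, 0], [22, 376, 0, 0, 0, 0]]}'

```text
time_s: 7.35
eef_pos: [531.2, 235.3, 222.1]
ee_rot: [-0.001, -0.001, 1.0, 0.0]
force: [0.0, -0.6, -0.4]
grip_width: 1.002
grip_force: 0.0
```

>>> inch_along --offsets '{"moves": [[0, 0, 0, 0, 0, 0], [0, 0, 0, 0, 0, 0]]}'

```text
time_s: 7.55
eef_pos: [532.0, 231.9, 222.1]
ee_rot: [-0.001, -0.001, 1.0, -0.0]
force: [-0.1, 0.6, 0.7]
grip_width: 1.0
grip_force: 0.0
```

Create m.py:
```python
from h import *
def circ(W):
    A=np.c_[2*W,np.ones(len(W))]; s=np.linalg.lstsq(A,(W**2).sum(1),rcond=None)[0]; return s[:2].round(1),np.sqrt(s[2]+s[:2]@s[:2]).round(1)
for n in ("top","scene"):
    rgb,d=cams.capture(n); im=rgb[...,::-1].copy(); hsv=cv2.cvtColor(im,cv2.COLOR_BGR2HSV); C=cloud(n,d)
    cv2.imwrite(f"pics/{n}1.png",im)
    m=cv2.inRange(hsv,(5,110,150),(18,255,255)); v,u=np.where(m)
    W=np.array([at_z(n,p,6)[:2] for p in zip(u,v)]); r=np.hypot(*(W-[554,-154.5]).T); W=W[(r>60)&(r<76)]
    print(n,'orange',circ(W),len(W))
    H=C[...,2]; rr=np.hypot(C[...,0]-554,C[...,1]+154)
    k=(H>56)&(H<72)&(rr<50); P=C[k]; print('collar',(P.min(0)+P.max(0))[:2]/2,P.mean(0).round(1),len(P))
    b=cv2.inRange(hsv,(19,110,90),(30,255,255)); v,u=np.where(b)
    W=np.array([at_z(n,p,63)[:2] for p in zip(u,v)]); W=W[np.hypot(*(W-[554,-154]).T)<20]; print('brass',W.mean(0),len(W))
    print('socket',[at_z(n,x['uv'],64).round(1) for x in cams.spot_point('socket',n)[:1]])
```

```bash
python3 m.py
```

Run:
```python
from h import *
print(readout.sense()['eef_pos'])
a=cv2.imread("pics/top1.png")[165:215,310:370]; cv2.imwrite("pics/t1.png",cv2.resize(a,(720,600),interpolation=cv2.INTER_CUBIC))
```

```text
top orange (array([ 554.3, -155.6]), np.float64(68.0)) 217
collar [ 555.4031314  -153.40120033] [ 555.9 -153.4   62.9] 115
[532.22896739 231.2325649  222.33034405]Traceback (most recent call last):
  File "m.py", line 13, in <module>
    W=np.array([at_z(n,p,63)[:2] for p in zip(u,v)]); W=W[np.hypot(*(W-[554,-154]).T)<20]; print('brass',W.mean(0),len(W))
                ~~~~^^^^^^^^
  File "h.py", line 9, in at_z
    p,d=ray(cam,*uv); return p+d*(z-p[2])/d[2]
        ~~~^^^^^^^^^
  File "h.py", line 6, in ray
    c=cams.calibration(cam); d=np.array([(u-c['cx'])/c['fx'],(v-c['cy'])/c['fy'],1.0])
ValueError: time passes only in moves, steps and waits
```

View pics/t1.png

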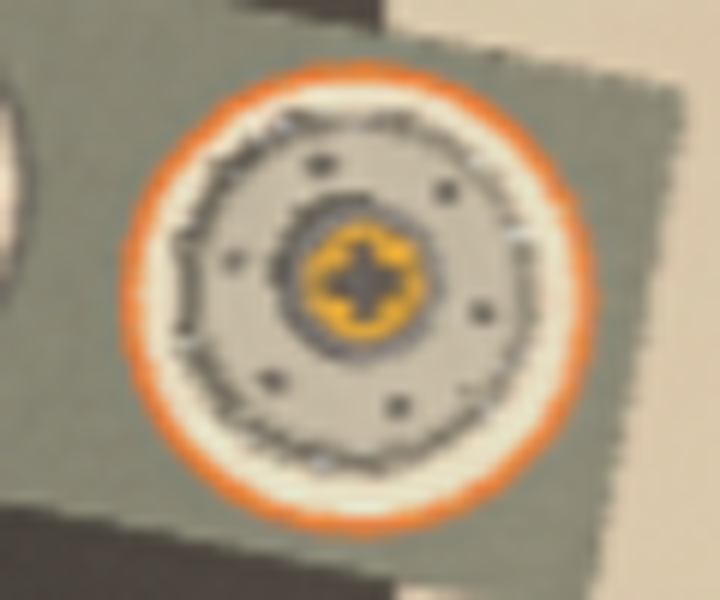

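>>> inch_along --offsets '{"moves": [[0, 0.5, 40, 0, 0, 0], [0, 0.5, 75, 0, 0, 0], [0, 0.5, 92, 0, 0, 0], [0, 0.5, 92, 0, 0, 0], [0, 0.5, 92, 0, 0, 0]]}'

```text
time_s: 8.1
eef_pos: [532.8, 231.6, 131.6]
ee_rot: [0.0, 0.001, 1.0, 0.0]
force: [-0.6, -0.1, 0.0]
grip_width: 1.002
grip_force: 0.0
```

>>> inch_along --offsets '{"moves": [[0, 0, 0, 0, 0, 0], [0, 0, 0, 0, 0, 0], [0, 0, 0, 0, 0, 0], [0, 0, 0, 0, 0, 0], [0, 0, 0, 0, 0, 0], [0, 0, 0, 0, 0, 0], [0, 0, 0, 0, 0, 0], [0, 0, 0, 0, 0, 0]]}' --aperture 0.0 --grip_n 60

```text
time_s: 8.9
eef_pos: [532.4, 232.6, 131.4]
ee_rot: [0.0, -0.0, 1.0, 0.0]
force: [-0.4, -0.8, 5.6]
grip_width: 0.179
grip_force: 59.0
```

>>> inch_along --offsets '{"moves": [[0, 0, -15, 0, 0, 0], [0, 0, -45, 0, 0, 0], [0, 0, -85, 0, 0, 0], [0, 0, -110, 0, 0, 0], [0, 0, -110, 0, 0, 0]]}'

```text
time_s: 9.4
eef_pos: [533.1, 232.7, 244.3]
ee_rot: [0.003, -0.0, 1.0, 0.001]
force: [0.4, 0.1, -0.9]
grip_width: 0.178
grip_force: 58.4
```

>>> inch_along --offsets '{"moves": [[-23, -386, 0, 0, 0, 0], [-23, -386, 0, 0, 0, 0], [-23, -386, 0, 0, 0, 0], [-23, -386, 0, 0, 0, 0], [-23, -386, 0, 0, 0, 0], [-23, -386, 0, 0, 0, 0], [-23, -386, 0, 0, 0, 0], [-23, -386, 0, 0, 0, 0]]}'

```text
time_s: 10.2
eef_pos: [554.7, -156.3, 239.5]
ee_rot: [-0.001, 0.001, 1.0, 0.0]
force: [0.5, -0.2, -0.3]
grip_width: 0.178
grip_force: 58.6
```

>>> inch_along --offsets '{"moves": [[0, 0, 30, 0, 0, 0], [0, 0, 45, 0, 0, 0], [0, 0, 45, 0, 0, 0], [0, 0, 45, 0, 0, 0]]}'

```text
time_s: 10.6
eef_pos: [555.3, -153.4, 195.7]
ee_rot: [-0.0, -0.0, 1.0, 0.0]
force: [-0.1, -1.3, -1.0]
grip_width: 0.176
grip_force: 58.6
```

Run:
```python
from h import *
s=readout.sense();print(s['eef_pos'].round(1),s['force'],goto([555.5,-154,195]).round(1))
rgb,d=cams.capture("scene"); im=rgb[...,::-1]; cv2.imwrite("pics/s2f.png",im)
cv2.imwrite("pics/s2.png",cv2.resize(im[150:270,290:440],(750,600),interpolation=cv2.INTER_CUBIC)); np.save("pics/s2.npy",d)
print(np.round(proj("scene",[555,-154,64])),[ (x['uv'],x['p']) for x in cams.spot_point('drive_gear','scene')[:2]])
```

```text
[ 555.3 -153.4  195.7] [-0.05645794 -1.27276512 -0.97079573] [-0.2 -0.6  0.7]
[352. 213.] [([352.3, 198.2], 0.59)]
```

View pics/s2.png

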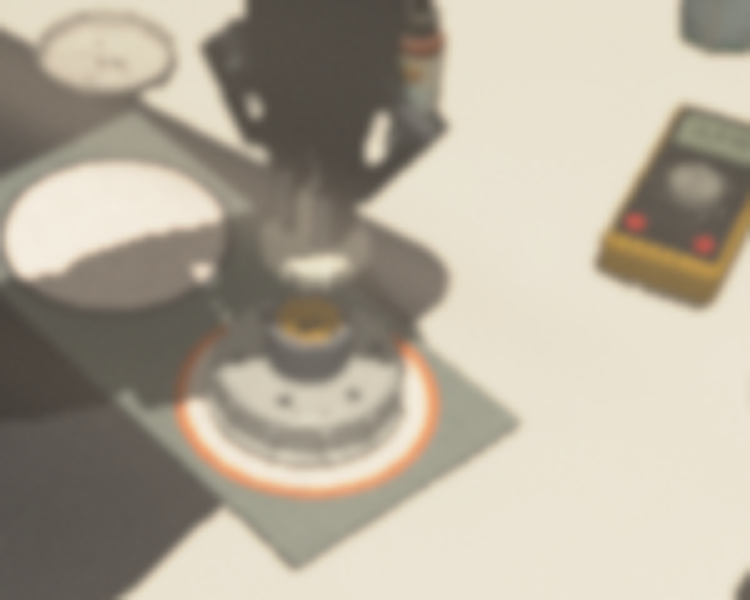

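Run:
```python
from h import *
for P in ([555.3,-153.4,109.3],[555.3,-153.4,87.3],[555.3,-153.4,64]): print(P,((proj("scene",P)-[290,150])*5).round(0))
print(at_z("scene",(352.3,198.2),109.3))
im=cv2.imread("pics/s2f.png"); d=np.load("pics/s2.npy"); C=cloud("scene",d)
r=np.hypot(C[...,0]-555,C[...,1]+153); 
for lo,hi in ((80,104),(104,122),(55,70)):
    P=C[(C[...,2]>lo)&(C[...,2]<hi)&(r<45)]; print(lo,len(P),P.mean(0).round(1),P.min(0).round(1),P.max(0).round(1))
a=im[185:225,332:372].astype(float)*1.8; cv2.imwrite("pics/s3.png",cv2.resize(np.clip(a,0,255).astype(np.uint8),(600,600),interpolation=cv2.INTER_CUBIC))
```

```text
[555.3, -153.4, 109.3] [314. 249.]
[555.3, -153.4, 87.3] [312. 280.]
[555.3, -153.4, 64] [310. 313.]
[ 559.20990406 -149.13110615  109.3       ]
80 5 [ 551.5 -159.3   92.5] [ 545.6 -164.5   89.4] [ 555.4 -155.4   95.2]
104 173 [ 547.4 -159.3  116.1] [ 528.9 -180.5  107.4] [ 582.7 -124.9  121.4]
55 188 [ 552.4 -155.6   62. ] [ 530.2 -176.8   55.1] [ 576.9 -130.9   68.3]
```

View pics/s3.png

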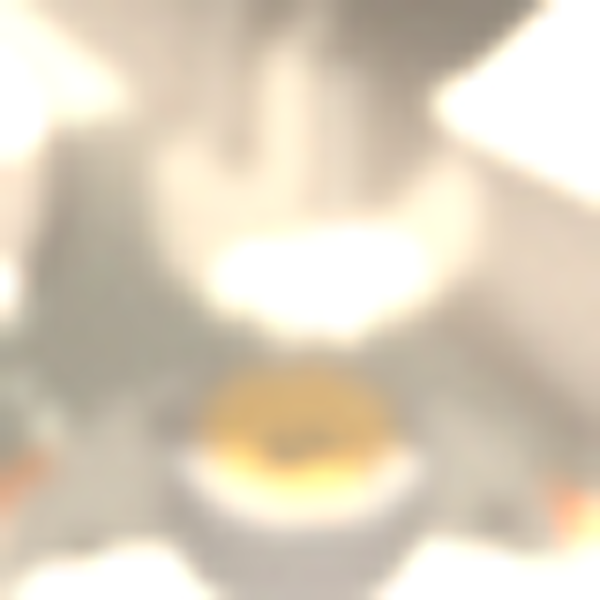

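>>> inch_along --offsets '{"moves": [[1, -0.7, 10, 0, 0, 0], [1, -0.7, 20, 0, 0, 0], [1, -0.7, 20, 0, 0, 0], [1, -0.7, 20, 0, 0, 0]]}'

```text
time_s: 11.1
eef_pos: [554.2, -154.2, 175.6]
ee_rot: [-0.0, -0.0, 1.0, 0.0]
force: [-0.0, -0.5, 0.1]
grip_width: 0.178
grip_force: 58.6
```

>>> inch_along --offsets '{"moves": [[0, 0, 2, 0, 0, 0], [0, 0, 4, 0, 0, 0], [0, 0, 5, 0, 0, 0], [0, 0, 5, 0, 0, 0]]}'

```text
time_s: 11.5
eef_pos: [554.3, -154.2, 170.8]
ee_rot: [-0.0, -0.0, 1.0, 0.0]
force: [0.7, 0.0, -0.3]
grip_width: 0.179
grip_force: 58.6
```

>>> inch_along --offsets '{"moves": [[0, 0, 0.5, 0, 0, 0], [0, 0, 1, 0, 0, 0], [0, 0, 1, 0, 0, 0], [0, 0, 1, 0, 0, 0]]}'

```text
time_s: 11.9
eef_pos: [554.3, -154.2, 170.0]
ee_rot: [0.0, -0.0, 1.0, -0.0]
force: [-0.1, -0.2, -0.2]
grip_width: 0.173
grip_force: 58.6
```

>>> inch_along --offsets '{"moves": [[0, 0, 0.7, 0, 0, 0], [0, 0, 1.4, 0, 0, 0], [0, 0, 1.5, 0, 0, 0]]}'

```text
time_s: 12.2
eef_pos: [554.3, -154.2, 168.3]
ee_rot: [-0.0, -0.0, 1.0, 0.0]
force: [0.0, -0.3, -1.6]
grip_width: 0.179
grip_force: 58.6
```

>>> inch_along --offsets '{"moves": [[0, 0, 0.7, 0, 0, 0], [0, 0, 1.4, 0, 0, 0], [0, 0, 1.5, 0, 0, 0]]}'

```text
time_s: 12.5
eef_pos: [554.2, -154.2, 166.8]
ee_rot: [-0.0, -0.0, 1.0, 0.0]
force: [-0.6, -0.1, -0.1]
grip_width: 0.178
grip_force: 58.6
```

>>> inch_along --offsets '{"moves": [[0, 0, 0.7, 0, 0, 0], [0, 0, 1.4, 0, 0, 0], [0, 0, 2, 0, 0, 0], [0, 0, 2, 0, 0, 0]]}'

```text
time_s: 12.9
eef_pos: [554.3, -154.2, 164.8]
ee_rot: [-0.0, -0.0, 1.0, 0.0]
force: [-0.4, -1.1, -0.2]
grip_width: 0.175
grip_force: 58.6
```

>>> inch_along --offsets '{"moves": [[0, 0, 0.7, 0, 0, 0], [0, 0, 1.4, 0, 0, 0], [0, 0, 2, 0, 0, 0], [0, 0, 2, 0, 0, 0]]}'

```text
time_s: 13.3
eef_pos: [554.3, -154.2, 162.8]
ee_rot: [-0.0, -0.0, 1.0, 0.0]
force: [0.6, -0.2, -1.1]
grip_width: 0.178
grip_force: 58.6
```

>>> inch_along --offsets '{"moves": [[0, 0, 1, 0, 0, 0], [0, 0, 2, 0, 0, 0], [0, 0, 3, 0, 0, 0], [0, 0, 4, 0, 0, 0], [0, 0, 4, 0, 0, 0]]}'

```text
time_s: 13.8
eef_pos: [554.3, -154.2, 159.0]
ee_rot: [0.0, -0.0, 1.0, -0.0]
force: [-2.3, 0.5, 2.2]
grip_width: 0.175
grip_force: 59.0
```

>>> inch_along --offsets '{"moves": [[0, 0, 1, 0, 0, 0], [0, 0, 2, 0, 0, 0], [0, 0, 3, 0, 0, 0], [0, 0, 4, 0, 0, 0], [0, 0, 4, 0, 0, 0]]}'

```text
time_s: 14.3
eef_pos: [554.3, -154.3, 155.1]
ee_rot: [0.0, -0.0, 1.0, -0.0]
force: [-2.7, 0.2, 5.3]
grip_width: 0.174
grip_force: 59.2
```

Spring felt as expected; on to home.

>>> inch_along --offsets '{"moves": [[0, 0, 1, 0, 0, 0], [0, 0, 2, 0, 0, 0], [0, 0, 3, 0, 0, 0], [0, 0, 3.5, 0, 0, 0], [0, 0, 3.5, 0, 0, 0]]}' --grip_n 80

```text
time_s: 14.8
eef_pos: [554.4, -154.3, 151.8]
ee_rot: [0.0, -0.0, 1.0, -0.0]
force: [-2.3, 0.9, 7.7]
grip_width: 0.171
grip_force: 79.0
```

>>> inch_along --offsets '{"moves": [[0, 0, 0.5, 0, 0, 0], [0, 0, 1, 0, 0, 0], [0, 0, 1, 0, 0, 0]]}'

```text
time_s: 15.1
eef_pos: [554.4, -154.3, 151.0]
ee_rot: [0.0, -0.0, 1.0, -0.0]
force: [-3.8, 0.6, 7.1]
grip_width: 0.168
grip_force: 79.2
```

>>> inch_along --offsets '{"moves": [[0, 0, 0.5, 0, 0, 0], [0, 0, 0.7, 0, 0, 0], [0, 0, 0.7, 0, 0, 0]]}'

```text
time_s: 15.4
eef_pos: [554.4, -154.3, 150.6]
ee_rot: [0.0, -0.0, 1.0, -0.0]
force: [-3.9, 1.2, 10.9]
grip_width: 0.174
grip_force: 79.5
```

>>> inch_along --offsets '{"moves": [[0, 0, 0.4, 0, 0, 0], [0, 0, 0.4, 0, 0, 0], [0, 0, 0.4, 0, 0, 0]]}'

```text
time_s: 15.7
eef_pos: [554.4, -154.3, 150.5]
ee_rot: [0.0, -0.0, 1.0, -0.0]
force: [-5.6, 1.2, 15.0]
grip_width: 0.173
grip_force: 79.9
```

>>> inch_along --offsets '{"moves": [[0, 0, 0.4, 0, 0, 0], [0, 0, 0.4, 0, 0, 0], [0, 0, 0.4, 0, 0, 0], [0, 0, 0.4, 0, 0, 0]]}'

```text
time_s: 16.1
eef_pos: [554.4, -154.3, 150.5]
ee_rot: [0.0, -0.0, 1.0, -0.0]
force: [-7.1, 1.2, 16.7]
grip_width: 0.166
grip_force: 80.3
```

>>> inch_along --offsets '{"moves": [[0.3, 0, 0, 0, 0, 0], [0.6, 0, 0.2, 0, 0, 0], [0.6, 0, 0.2, 0, 0, 0], [0.6, 0, 0.2, 0, 0, 0]]}'

```text
time_s: 16.5
eef_pos: [554.2, -154.3, 150.5]
ee_rot: [0.001, -0.0, 1.0, -0.0]
force: [-5.0, 2.3, 15.8]
grip_width: 0.17
grip_force: 80.2
```

Run:
```python
from h import *
s=readout.sense();print(s['force'],s['wrist_torque'])
rgb,d=cams.capture("scene"); im=rgb[...,::-1]; 
cv2.imwrite("pics/s4.png",cv2.resize(im[150:270,290:440],(750,600),interpolation=cv2.INTER_CUBIC))
C=cloud("scene",d); r=np.hypot(C[...,0]-555,C[...,1]+153)
for lo,hi in ((66,78),):
    P=C[(C[...,2]>lo)&(C[...,2]<hi)&(r<40)]; print(lo,len(P),np.percentile(P[:,2],[10,50,90]).round(1))
```

```text
[-4.96919616  2.2623834  15.79825397] [0.4705333  0.77612067 0.03459522]
66 155 [69.  71.7 73.6]
```

View pics/s4.png

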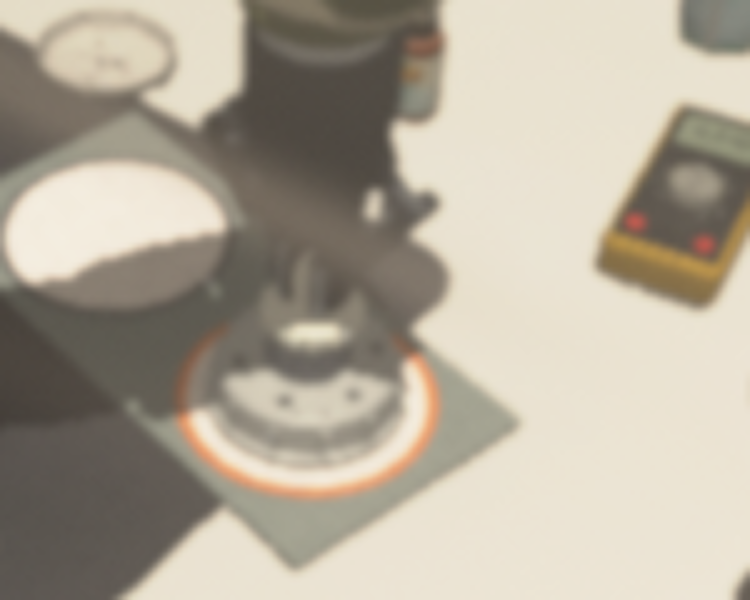

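The flange lies on the collar (crop about 312,335), with its top measured at 71.7 mm against 72 expected. The case stands inside the orange ring (about 308,410). The tool is pressing with 16 N.

```bash
python3 -c "
from rig import order; print(order.finish_job())"
```

```text
the job is handed in; nothing more can be done
None
```

The job is handed in, with no verdict shown: the case was slid to about 2 mm from the orange ring's centre, and the gear's wings meshed without needing a turn. The flange sits home on the collar, still gripped and pressed with about 16 N.

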